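# Empty the milling jar into the tray

### The arm

A 6-joint arm with a two-finger parallel gripper is mounted at the origin on a cart in front of the work surface, level with it; the furniture and walls round the work are solid. World frame = base frame: x ahead of the robot, y to its left, z up, the work surface at z = 0. Lengths are in m, angles in rad, forces in N, time in s.
With the tool pointing down it reaches from about 0.35 to 0.775 m from the base axis. Payload 7.3 kg.
Tool frame: the origin (TCP) lies between the finger pads; the fingertips stand 8 mm ahead of it and the grasp point (between the pads) lies 11 mm behind it; z points along the fingers, y is the line along which they close (so a half turn about z gives the same grasp; the last joint's range is limited). The gripper opens to 92 mm and grips with 3 to 60 N. Pads are 19 mm wide; open, the fingers measure 130 mm over their backs; the gripper's body (75 mm by 190 mm) begins 47 mm behind the grasp point.
Start: joints at [-1.302, 0.342, 1.524, -0, 1.275, -0.146], TCP at [0.212, -0.48, 0.235] pointing down, gripper open.
Joint ranges: [-2.53, 2.53], [-0.77, 2.02], [0.04, 2.7], [-1, 4.14], [0.28, 2.66], [-3.11, 3.11]. Speed limits (rad/s): [2.57, 2.57, 3.14, 3.14, 3.14, 3.14].

### API

Orientations are given as a unit quaternion [w, x, y, z].
In Python, from station import bot gives the robot as it stands. The module is installed in compiled form; this text tells all that it offers.
- The arm moves only by the tool apply_moves, never from a script. Its argument "increments" is a list of rows, each a list of 3 entries, a list of its own where there are three numbers: the shift along the tool's x, y, z in cm, then the turn, a rotation vector about the tool's x, y, z in rad, then the finger opening in cm, from 0 to 9.18. A call has 1 to 20 rows; each row shifts and turns the commanded pose from where the row before left it, along the tool's axes as they then stand; what a row does not reach is not made up. A row lasts 1/8 s, in which the tool goes at most 62.5 mm and 10.7 degrees, less where a joint would pass 70% of its speed; a pose out of reach is approached as far as the arm can. A call is refused whole if a number of a shift passes 6.25 or a number of a turn 0.188, either way. A call with a gripper value outside its range is refused whole. The fingers move at their own pace and stop on an object; "grip_force" is the grip in N (left out, the last holds). Time passes only in rows, so rows that do not move let the fingers close. It gives the time, the measured TCP pose, the force, the opening and the grip force at its end, in the units of the state.
- bot.get_state(): the state, without advancing time (a new reading comes with each control period).
- bot.snapshot(name): name is "side" or "top"; returns (picture, depth): 400x640x3 uint8, red, green, blue; 400x640 float32, m along the optical axis (not along the pixel's ray), 0 where there is no reading.
- bot.calibration(name): a dict with "K" (3x3 intrinsics, pixels), "distortion" ([k1, k2, p1, p2, k3] as OpenCV has them; the pictures are not rectified), "camera_from_world" (4x4, takes a point from world to camera coordinates). Camera axes: x right, y up, looking along -z (the intrinsics and any distortion apply to the point x, -y, -z); pixel columns grow to the right and rows downward; lengths in m; the calibration is good to about 2 mm. A picture is of the moment at which its call begins. calibration takes no time and is no camera call.
- bot.hand_in(): hands the job in; it is judged then, once.
The state is a dict: "t": time; "qpos": joint angles; "joint_vel": joint speeds; "effort": joint torques, N m; "tcp_pos": TCP position; "tool_rot": TCP orientation; "ft_force": force on the tool from outside, world axes, zero at the start; "ft_torque": the same for the moment, N m; "gripper_width": finger opening in m; "grip_force": force on a finger pad.
Only numpy, scipy, OpenCV 4.12 (cv2) and the standard library are available. Lean on these libraries where they do the work, as an engineer would, in place of code of your own. Each camera call takes 0.05 s, during which the arm holds its last target. There are 200 camera calls.

### The job

Empty the steel milling jar: slide the empty white enamel tray up to the tipping stand so that it lies under where the jar pours, then tip the jar by its lever, steadily, until all six steel slugs lie in the tray, none on the worktop. Then swing the jar gently back upright onto its rest, leave the tray lying flat on the worktop with the slugs in it, and do not disturb the other things on the bench.

Things in the scene. Friction and masses are not known exactly. Their poses are not given: they have to be found in the camera images.
- stand: Grey tipping stand, fixed: base plate 172 (x) x 150 (y) x 16 mm, two cheeks 134 mm apart over all, the jar pivoted between them. Origin on the worktop below the middle of the pivot axis; z up, x along the pivot, the jar pours to +y. Base spans y -132 to +18 mm; below 75 mm height nothing is further forward. The lever swings 80 mm out on the -x side
- pivot (a point): middle of the pivot axis, 120 mm above the stand's origin; its axes are the stand's
- jar (a joint): tilt of the jar, rad: 0 = upright on its rest (a stop), grows as the mouth tips to the stand's +y, stop at 2.2 (mouth well down). It drags (0.6 N m): it stays where left; the grip bar takes 15 N at first with the jar full, later 5 to 7 N. Slugs slide out from about 1.7, all by 2.1. At 2.2 the rim's lowest point is 39 mm in front (+y) of the pivot and 63 mm above the worktop
- grip_bar (a point): middle of the black round grip bar on the lever's end: 14 mm thick, 58 mm long, along the stand's x, pointing out to -x, free all round. It moves with the jar on a circle about the pivot, at x = -115 mm in the stand's frame; at tilt q it is y = 115 sin(q-1), z = 115 cos(q-1) mm from the pivot: height 182 mm upright (leaning to -y), 235 at the top, 162 fully tipped
- jar_mouth (a point): centre of the open mouth of the polished steel milling jar: straight-sided, 96 mm across the rim, 140 mm tall, wall 3 mm, not removable. Upright, its axis is 25 mm behind the pivot (-y), its mouth 185 mm and its underside 45 mm above the worktop
- catch_point (a point): point on the worktop 80 mm in front (+y) of the stand's origin, where slugs come down when the jar is tipped steadily (40 to 130 mm in front of the pivot, up to 50 mm to either side; they may roll on, to 220 mm, until the tray's wall stops them)
- tray: loose, empty white enamel tray on the open bench, 160 (x) x 220 (y) x 40 mm high, upright 3 mm walls with a 5 mm rolled rim, 3 mm floor, about 0.35 kg. Origin: centre of its underside. It passes under the tipped jar; with its length along the stand's y and an end wall against the base plate its centre is 128 mm in front of the stand's origin
- slug_0: loose steel milling slug, a short cylinder 20 mm across and 22 mm long, 54 g; origin at its centre; starts on the floor of the jar
- slug_1: loose steel milling slug, a short cylinder 20 mm across and 22 mm long, 54 g; origin at its centre; starts on the floor of the jar
- slug_2: loose steel milling slug, a short cylinder 20 mm across and 22 mm long, 54 g; origin at its centre; starts on the floor of the jar
- slug_3: loose steel milling slug, a short cylinder 20 mm across and 22 mm long, 54 g; origin at its centre; starts on the floor of the jar
- slug_4: loose steel milling slug, a short cylinder 20 mm across and 22 mm long, 54 g; origin at its centre; starts on the floor of the jar
- slug_5: loose steel milling slug, a short cylinder 20 mm across and 22 mm long, 54 g; origin at its centre; starts on the floor of the jar
- amber_bottle: bystander: brown reagent bottle with a black screw cap, 60 mm across, 142 mm tall; origin under its middle. Leave it where it stands
- pipet_bulb: bystander: rubber pipetting bulb lying on its side, 48 mm thick, 81 mm long; origin under its middle. Leave it where it stands
- dish: bystander: closed round petri dish, 55 mm across, 14 mm high; origin under its middle. Leave it where it stands
- marker: bystander: marker pen lying flat, 131 mm long, 20 mm high; origin under its middle. Leave it where it stands
- stopper: bystander: tapered rubber stopper, 30 mm across, 28 mm high; origin under its middle. Leave it where it stands
- match_box: bystander: small flat box, 36 x 54 x 14 mm; origin under its middle. Leave it where it stands

How it is judged:
By the outcome, as a careful person would: the job done as asked, in the order asked, and still so for the second after the job is handed in, with the robot touching nothing.
It also fails if it takes over 64 s, if anything falls off the work surface, if the arm or the gripper's body presses on something with over 40 N, if the wrist force passes 120 N, or if a joint passes its speed limit or range.

## Working session

There is one attempt and no reset: what is moved stays moved. The work goes in short steps, Python scripts to look and compute and a tool call to move; the robot and the scene stay as the last step left them, time stands still between calls to the robot, and variables do not carry over. Pictures are saved under pics/ and viewed, at most 10 in all, crops included, and the job is handed in when it is done.

Besides the shell and the picture viewer there is one more tool, called after ">>>" by a JSON object that holds its "op" and its "data". apply_moves: Moves the arm, as the interface text tells. Its arguments: {"type":"object","properties":{"increments":{"type":"array","items":{"type":"array"}},"grip_force":{"type":"number"}},"required":["increments"]}

```bash
mkdir -p pics
cat > h.py <<'E'
import numpy as np, cv2
from station import bot
def snap(n,f):
    p,d=bot.snapshot(n); cv2.imwrite(f'pics/{f}.png',p[:,:,::-1]); np.savez(f'{f}.npz',p=p,d=d); return p,d
def cloud(n,d):
    c=bot.calibration(n);K=np.array(c['K']);T=np.array(c['camera_from_world'])
    v,u=np.mgrid[0:400,0:640]
    q=cv2.undistortPoints(np.stack([u,v],-1).reshape(-1,1,2).astype(np.float64),K,np.array(c['distortion'])).reshape(400,640,2)
    P=np.stack([q[...,0]*d,-q[...,1]*d,-d],-1)
    W=(P-T[:3,3])@T[:3,:3]; W[d==0]=np.nan
    return W
E
python3 - <<'E'
from h import *
for n in('top','side'):
    p,d=snap(n,n+'0'); W=cloud(n,d); print(n,bot.calibration(n)['camera_from_world'],(d==0).mean())
s=bot.get_state(); print(s)
E
```

```text
top [[-0.00752484 -0.99994462  0.00735705 -0.09606579]
 [ 0.98223216 -0.00601148  0.18757358 -0.59935015]
 [-0.18751897  0.00863779  0.982223   -1.10477009]
 [ 0.          0.          0.          1.        ]] 0.0039453125
side [[ 0.21887183 -0.97574522  0.00404899 -0.21371984]
 [ 0.83311075  0.18903412  0.51980052 -0.52887814]
 [-0.50795827 -0.11039643  0.85427807 -1.26027018]
 [ 0.          0.          0.          1.        ]] 0.004265625
{'t': 0.1, 'qpos': array([-1.30199594e+00,  3.42653113e-01,  1.52489995e+00, -2.76269226e-05,
        1.27539178e+00, -1.45972501e-01]), 'joint_vel': array([ 0.00180479, -0.0029526 , -0.00118153, -0.00011587, -0.00122224,
       -0.00164089]), 'effort': array([ 1.77943264e-03, -4.32005167e+01, -2.44694674e+01,  7.19422731e-02,
        5.25704341e-02, -4.20638969e-05]), 'tcp_pos': array([ 0.21149999, -0.48014013,  0.23412193]), 'tool_rot': array([-6.74007195e-04,  9.78571342e-01,  2.05906950e-01, -5.46829165e-05]), 'ft_force': array([-0.11967828, -0.54434544, -0.06826773]), 'ft_torque': array([ 0.04066979, -0.01620435, -0.01665139]), 'grip_force': 0.0, 'gripper_width': 0.0920361189737153}
```

View pics/top0.png

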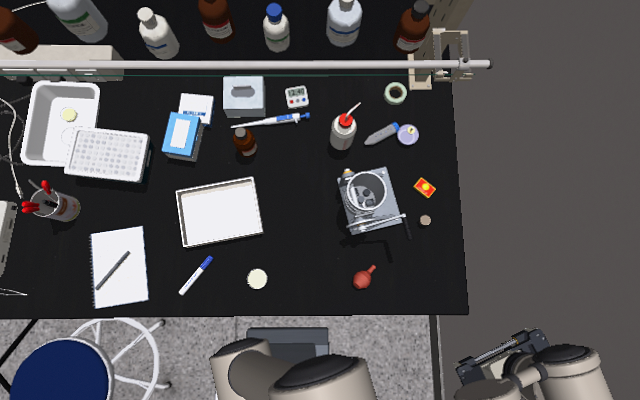

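View pics/side0.png

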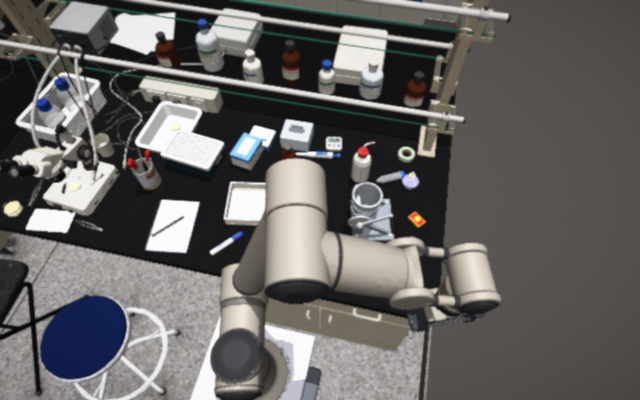

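The top view shows the stand at about (370,200) with its lever on the robot side (bar near (375,222)), pouring to image left (+y). The tray is at about (219,211), slightly turned, with the dish at (257,279), the marker at (195,275) and the bottle at (245,142).

```bash
cat > m.py <<'E'
from h import *
z=np.load('top0.npz');p,d=z['p'],z['d'];W=cloud('top',d)
hsv=cv2.cvtColor(p,cv2.COLOR_RGB2HSV)
def rect(m,name):
    n,l,st,_=cv2.connectedComponentsWithStats(m.astype(np.uint8)); i=1+np.argmax(st[1:,4]); m=l==i
    P=W[m]; P=P[np.isfinite(P).all(1)]
    r=cv2.minAreaRect((P[:,:2]*1000).astype(np.float32)); print(name,m.sum(),r,np.median(P[:,2]),P.min(0),P.max(0)); return m
v,u=np.mgrid[0:400,0:640]
box=lambda a,b,c,e:(u>a)&(u<b)&(v>c)&(v<e)
Z=W[...,2]
rect(box(160,280,170,255)&(hsv[...,2]>90)&(Z<.06)&(Z>-.01),'tray')
rect(box(160,280,170,255)&(Z>.03)&(Z<.06),'trayrim')
rect(box(325,415,160,245)&(Z>.008)&(Z<.03),'base')
rect(box(325,415,160,245)&(Z>.172)&(Z<.2),'mouth/lever')
rect(box(335,420,210,245)&(Z>.165)&(Z<.2),'bar')
for n,b in dict(dish=(240,275,262,295),marker=(170,220,250,300),bulb=(345,385,260,295),stopper=(415,435,210,230),match=(410,440,172,202),bottle=(228,260,122,162)).items():
    rect(box(*b)&(Z>.006),n)
c=cv2.resize(p[150:260,310:450],None,fx=5,fy=5,interpolation=cv2.INTER_CUBIC)
cv2.imwrite('pics/c0.png',c[:,:,::-1])
print('table',np.nanmedian(Z[300:310,280:330]))
E
python3 m.py
```

```text
tray 4628 ((573.0564575195312, 168.2450714111328), (176.0701141357422, 233.48721313476562), 10.690683364868164) 0.0029868950705015137 [ 0.46935828  0.03855883 -0.00662988] [0.67887279 0.29466543 0.04846754]
trayrim 542 ((567.5556640625, 161.13897705078125), (162.54685974121094, 221.76451110839844), 10.882156372070312) 0.04108138721201544 [0.46994183 0.03892615 0.03001876] [0.66542876 0.28346325 0.04846754]
base 598 ((625.9766235351562, -300.4388122558594), (146.03628540039062, 97.34303283691406), 4.531982421875) 0.015226582370455275 [ 0.5499742  -0.35385329  0.00881753] [ 0.70028334 -0.2575966   0.02966436]
mouth/lever 289 ((593.3490600585938, -235.65667724609375), (97.0263671875, 97.85173034667969), 44.43271255493164) 0.1837859324065715 [ 0.54357802 -0.28477264  0.1720595 ] [ 0.6415233  -0.18648435  0.18854635]
bar 189 ((510.0557556152344, -325.27825927734375), (79.65750122070312, 42.22282791137695), 47.09130859375) 0.18567046002196821 [ 0.4701541  -0.34465612  0.16522366] [ 0.53382247 -0.28173278  0.19250988]
dish 134 ((379.0316467285156, 52.78447341918945), (52.29437255859375, 49.
[... 480 characters left out ...]
75044  0.00778916] [ 0.41529902 -0.21382407  0.05149347]
stopper 94 ((540.324951171875, -424.0157470703125), (27.621070861816406, 27.970428466796875), 36.60211181640625) 0.026545788068384625 [ 0.52607897 -0.43906263  0.00629454] [ 0.55441094 -0.41002486  0.03377314]
match 235 ((637.903564453125, -432.5498046875), (53.25292205810547, 37.60741424560547), 50.24517059326172) 0.013325964923180163 [ 0.60677107 -0.46212794  0.0062062 ] [ 0.66670483 -0.40100236  0.01926039]
bottle 604 ((787.124267578125, 97.90247344970703), (83.1461410522461, 106.85748291015625), 86.72271728515625) 0.09459560536588962 [0.732831   0.05334297 0.00601849] [0.84018874 0.13726651 0.14587772]
table -0.00022141943323217696
```

View pics/c0.png

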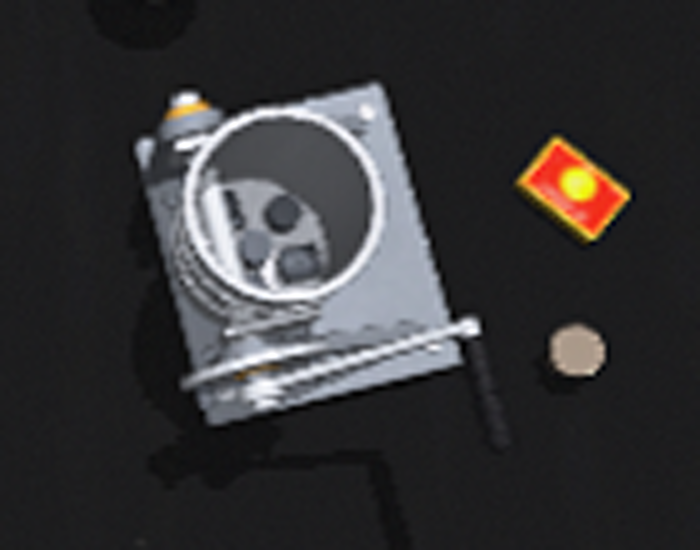

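The crop shows the base plate corners near crop (140,142), (380,85), (465,360) and (212,425). The lever runs to its knob at (470,327), and the black bar runs from there to (500,440).

```bash
cat > m2.py <<'E'
from h import *
z=np.load('top0.npz');p,d=z['p'],z['d'];W=cloud('top',d)
c=bot.calibration('top');K=np.array(c['K']);T=np.array(c['camera_from_world']);D=np.array(c['distortion'])
def ray(px,zz):
    q=cv2.undistortPoints(np.array(px,float).reshape(-1,1,2),K,D).reshape(-1,2)
    dirs=np.c_[q[:,0],-q[:,1],-np.ones(len(q))]@T[:3,:3]; o=-T[:3,:3].T@T[:3,3]
    return o+dirs*((zz-o[2])/dirs[:,2])[:,None]
cr=np.array([[140,142],[380,85],[465,360],[212,425]])/5+[310,150]-.4
C=ray(cr,.016)[:,:2]; print(C,[np.linalg.norm(C[i]-C[i-1]) for i in range(4)])
for a,b in((3,0),(2,1)): e=C[b]-C[a]; print('yaw x',np.arctan2(e[1],e[0]))
for a,b in((2,3),(1,0)): e=C[b]-C[a]; print('yaw y',np.arctan2(-e[0],e[1]))
yaw=np.mean([np.arctan2(*(C[1]-C[2])[::-1]),np.arctan2(*(C[0]-C[3])[::-1])]); 
Z=W[...,2];v,u=np.mgrid[0:400,0:640]
m=(Z>.178)&(Z<.2)&(u>335)&(u<392)&(v>165)&(v<212)
P=W[m]; (cx,cy),r=cv2.minEnclosingCircle((P[:,:2]*1000).astype(np.float32)); print('mouth',cx,cy,r)
R=np.array([[np.cos(yaw),-np.sin(yaw)],[np.sin(yaw),np.cos(yaw)]])
S1=np.array([cx,cy])/1000-R@[0,-.025]; S2=C.mean(0)-R@[0,-.057]; print('origin',S1,S2,yaw)
m=(Z>.15)&(u>402)&(u<416)&(v>212)&(v<242); Q=W[m]; print('bar pts',len(Q),Q.min(0),Q.max(0))
q=(Q[:,:2]-S1)@R; print('in stand',q.min(0),q.max(0),np.median(q,0),np.median(Q[:,2]), 'expect y',-.115*np.sin(1))
l=cv2.fitLine((Q[:,:2]).astype(np.float32),cv2.DIST_L2,0,.01,.01).ravel();print(l,np.arctan(l[1]/l[0]))
E
python3 m2.py
```

```text
[[ 0.66649326 -0.17889844]
 [ 0.70002438 -0.32048773]
 [ 0.53712821 -0.36243952]
 [ 0.50076663 -0.21663273]] [np.float64(0.1699682203613471), np.float64(0.14550553829209317), np.float64(0.16821151850444596), np.float64(0.15027236471699423)]
yaw x 0.2238733147551095
yaw x 0.2520596460531061
yaw y 0.24439691208782793
yaw y 0.23253560964694825
mouth 593.5339965820312 -236.47035217285156 50.29974365234375
origin [ 0.58764082 -0.21217487] [ 0.58766669 -0.2142209 ] 0.23796648040410778
bar pts 140 [ 0.4701541  -0.34465612  0.17904404] [ 0.53382247 -0.32370515  0.19250988]
in stand [-0.14389999 -0.10495262] [-0.07926365 -0.09133434] [-0.11348098 -0.09710534] 0.18692726641151244 expect y -0.0967691632529081
[ 0.97880983  0.20477125  0.5006109  -0.33345202] 0.20623001
```

>>> {"op": "apply_moves", "data": {"increments": [[[0, 0, 0], [0, 0, 0.11], 9.18], [[0, 0, 0], [0, 0, 0.115], 9.18], [[2.61, -3.73, 0], [0, 0, 0], 9.18], [[2.61, -3.73, 0], [0, 0, 0], 9.18], [[2.61, -3.73, 0], [0, 0, 0], 9.18], [[2.61, -3.73, 0], [0, 0, 0], 9.18], [[2.61, -3.73, 0], [0, 0, 0], 9.18], [[2.61, -3.73, 0], [0, 0, 0], 9.18], [[2.61, -3.73, 0], [0, 0, 0], 9.18], [[2.61, -3.73, 0], [0, 0, 0], 9.18], [[2.61, -3.73, 0], [0, 0, 0], 9.18], [[2.61, -3.73, 0], [0, 0, 0], 9.18], [[2.61, -3.73, 0], [0, 0, 0], 9.18], [[2.61, -3.73, 0], [0, 0, 0], 9.18], [[2.61, -3.73, 0], [0, 0, 0], 9.18], [[2.61, -3.73, 0], [0, 0, 0], 9.18], [[2.61, -3.73, 0], [0, 0, 0], 9.18], [[2.61, -3.73, 0], [0, 0, 0], 9.18], [[2.61, -3.73, 0], [0, 0, 0], 9.18], [[2.61, -3.73, 0], [0, 0, 0], 9.18]]}}

```text
t: 2.6
tcp_pos: [0.5466, 0.2689, 0.2342]
tool_rot: [0.0, 0.995, 0.095, -0.0]
ft_force: [0.8, -0.5, 0.5]
gripper_width: 0.0918
grip_force: 0.0
```

```bash
cat >> h.py <<'E'
from scipy.spatial.transform import Rotation as Ro
def to(w):
    "world target -> tool-frame shift cm"
    s=bot.get_state();q=s['tool_rot'];r=Ro.from_quat([q[1],q[2],q[3],q[0]]);x=r.as_matrix()
    print('t',round(s['t'],2),'tcp',s['tcp_pos'].round(4),'xax',x[:,0].round(3),'yaw',round(np.arctan2(x[1,0],x[0,0]),4),'zax',x[:,2].round(3),'w',round(s['gripper_width'],4),'F',s['ft_force'].round(1))
    print('shift cm',(x.T@(np.array(w)-s['tcp_pos'])*100).round(2))
E
python3 -c "
from h import *
to([.547,.2675,.019])"
```

```text
t 2.6 tcp [0.5466 0.2689 0.2342] xax [ 0.982  0.189 -0.001] yaw 0.1899 zax [-0.001 -0.001 -1.   ] w 0.0918 F [ 0.8 -0.5  0.5]
shift cm [ 0.04  0.13 21.52]
```

>>> {"op": "apply_moves", "data": {"increments": [[[0, 0, 3.5], [0, 0, 0], 9.18], [[0, 0, 3.5], [0, 0, 0], 9.18], [[0, 0.1, 3.5], [0, 0, 0], 7], [[0, 0, 3.5], [0, 0, 0], 6], [[0, 0, 3.0], [0, 0, 0], 5], [[0, 0, 2.5], [0, 0, 0], 4], [[0, 0, 1.5], [0, 0, 0], 3], [[0, 0, 0.5], [0, 0, 0], 2], [[0, 0, 0], [0, 0, 0], 1], [[0, 0, 0], [0, 0, 0], 0], [[0, 0, 0], [0, 0, 0], 0], [[0, 0, 0], [0, 0, 0], 0], [[0, 0, 0], [0, 0, 0], 0], [[0, 0, 0], [0, 0, 0], 0]], "grip_force": 20}}

```text
t: 4.35
tcp_pos: [0.5469, 0.2663, 0.0204]
tool_rot: [0.0, 0.996, 0.095, 0.001]
ft_force: [-1.5, -2.2, 5.2]
gripper_width: 0.0028
grip_force: 20.0
```

Run:
```python
from h import *
to([.533,.017,.019])
p,d=snap('top','top1');W=cloud('top',d);Z=W[...,2]
v,u=np.mgrid[0:400,0:640]
m=(u>150)&(u<300)&(v>160)&(v<262)&(Z>-.002)&(Z<.046)&(p.min(2)>110)
n,l,st,_=cv2.connectedComponentsWithStats(m.astype(np.uint8));m=l==1+np.argmax(st[1:,4])
P=W[m];P=P[P[:,2]<.01];print(cv2.minAreaRect((P[:,:2]*1000).astype(np.float32)))
```

```text
t 4.35 tcp [0.5469 0.2663 0.0204] xax [0.982 0.188 0.001] yaw 0.1896 zax [ 0.001 -0.    -1.   ] w 0.0028 F [-1.5 -2.2  5.2]
shift cm [-6.07 24.23  0.14]
((574.0452270507812, 161.928955078125), (172.72105407714844, 217.64193725585938), 10.669727325439453)
```

View pics/top1.png

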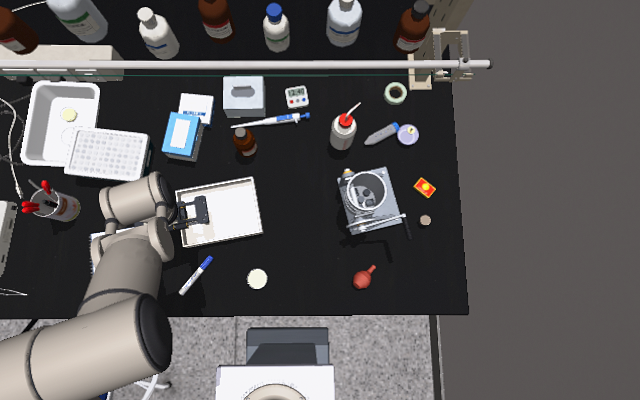

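The fingers have closed on the tray's end wall (opening 2.8 mm), at about (195,210) in the picture. Next I slide the tray.

>>> {"op": "apply_moves", "data": {"increments": [[[0, 0.5, 0], [0, 0, -0.016], 0], [[-0.2, 1, 0], [0, 0, -0.016], 0], [[-0.4, 1.3, 0], [0, 0, -0.015], 0], [[-0.5, 1.5, 0], [0, 0, 0], 0], [[-0.5, 1.5, 0], [0, 0, 0], 0], [[-0.5, 1.5, 0], [0, 0, 0], 0], [[-0.5, 1.5, 0], [0, 0, 0], 0], [[-0.5, 1.5, 0], [0, 0, 0], 0], [[-0.5, 1.5, 0], [0, 0, 0], 0], [[-0.5, 1.5, 0], [0, 0, 0], 0], [[-0.5, 1.5, 0], [0, 0, 0], 0], [[-0.5, 1.5, 0], [0, 0, 0], 0], [[-0.5, 1.5, 0], [0, 0, 0], 0], [[-0.5, 1.5, 0], [0, 0, 0], 0], [[-0.5, 1.5, 0], [0, 0, 0], 0], [[-0.5, 1.5, 0], [0, 0, 0], 0], [[-0.2, 0.7, 0], [0, 0, 0], 0], [[0, 0, 0], [0, 0, 0], 0]]}}

```text
t: 6.65
tcp_pos: [0.5292, 0.0253, 0.0204]
tool_rot: [0.0, 0.993, 0.118, 0.001]
ft_force: [-0.3, -0.7, 5.8]
gripper_width: 0.0031
grip_force: 20.0
```

Run:
```python
from h import *
to([.5314,.0198,.019])
p,d=snap('top','top2')
cv2.imwrite('pics/c2.png',cv2.resize(p[140:280,210:430],None,fx=3.6,fy=3.6,interpolation=cv2.INTER_CUBIC)[:,:,::-1])
```

```text
t 6.65 tcp [0.5292 0.0253 0.0204] xax [0.972 0.234 0.001] yaw 0.2367 zax [ 0.002 -0.    -1.   ] w 0.0031 F [-0.3 -0.7  5.8]
shift cm [0.08 0.58 0.14]
```

View pics/c2.png

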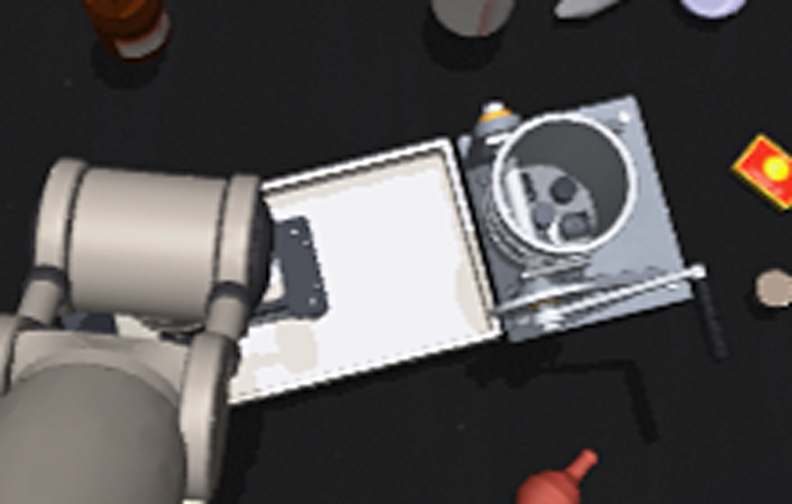

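The tray's end wall is nearly at the base plate (crop (445,140) to (500,330)) and parallel to it, so I close the rest of the gap slowly.

>>> {"op": "apply_moves", "data": {"increments": [[[0.1, 0.2, 0], [0, 0, 0], 0], [[0, 0.2, 0], [0, 0, 0], 0], [[0, 0.15, 0], [0, 0, 0], 0], [[0, 0, 0], [0, 0, 0], 0]]}}

```text
t: 7.2
tcp_pos: [0.5308, 0.0218, 0.0204]
tool_rot: [-0.001, 0.993, 0.118, 0.0]
ft_force: [-2.7, 7.7, 9.0]
gripper_width: 0.0029
grip_force: 20.0
```

>>> {"op": "apply_moves", "data": {"increments": [[[0, -0.1, 0], [0, 0, 0], 0], [[0, 0, 0], [0, 0, 0], 1], [[0, 0, 0], [0, 0, 0], 2], [[0, 0, 0], [0, 0, 0], 3], [[0, 0, 0], [0, 0, 0], 3], [[0, 0, -2], [0, 0, 0], 3], [[0, 0, -4], [0, 0, 0], 3], [[0, 0, -5], [0, 0, 0], 4], [[0, 0, -5], [0, 0, 0], 5], [[0, 0, -5], [0, 0, 0], 5], [[0, 0, -5], [0, 0, 0], 5], [[-1.3, 3.7, 0], [0, 0, 0], 5], [[-1.3, 3.7, 0], [0, 0, 0], 5], [[-1.3, 3.7, 0], [0, 0, 0], 5], [[-1.3, 3.7, 0], [0, 0, 0], 5], [[-1.3, 3.7, 0], [0, 0, 0], 5], [[-1.3, 3.7, 0], [0, 0, 0], 5], [[-1.3, 3.7, 0], [0, 0, 0], 5], [[-1.3, 3.7, 0], [0, 0, 0], 5], [[-1.3, 3.7, 0], [0, 0, 0], 5]]}}

```text
t: 9.7
tcp_pos: [0.4948, -0.3308, 0.2796]
tool_rot: [-0.0, 0.993, 0.118, -0.0]
ft_force: [0.4, 0.3, -0.5]
gripper_width: 0.0501
grip_force: 0.0
```

Run:
```python
from h import *
to([.4937,-.3352,.171])
p,d=snap('top','top3')
W=cloud('top',d);Z=W[...,2];v,u=np.mgrid[0:400,0:640]
m=(u>230)&(u<350)&(v>160)&(v<275)&(p.min(2)>110)&(Z<.05)&(Z>.033)
P=W[m];r=cv2.minAreaRect((P[:,:2]*1000).astype(np.float32));print(r)
S=np.array([.5876,-.213]);c,s=np.cos(.236),np.sin(.236);print((np.array(r[0])/1000-S)@np.array([[c,-s],[s,c]]))
print(((P[:,:2]-S)@np.array([[c,-s],[s,c]])).min(0),((P[:,:2]-S)@np.array([[c,-s],[s,c]])).max(0))
cv2.imwrite('pics/c3.png',cv2.resize(p[140:300,230:450],None,fx=3.6,fy=3.6,interpolation=cv2.INTER_CUBIC)[:,:,::-1])
```

```text
t 9.7 tcp [ 0.4948 -0.3308  0.2796] xax [ 0.972  0.234 -0.   ] yaw 0.2367 zax [-0.  0. -1.] w 0.0501 F [ 0.4  0.3 -0.5]
shift cm [-0.21  0.41 10.86]
((560.2022705078125, -93.91824340820312), (162.33099365234375, 247.87925720214844), 13.636883735656738)
[0.00120485 0.12218694]
[-0.08010246 -0.00169852] [0.08236504 0.24599691]
```

View pics/c3.png

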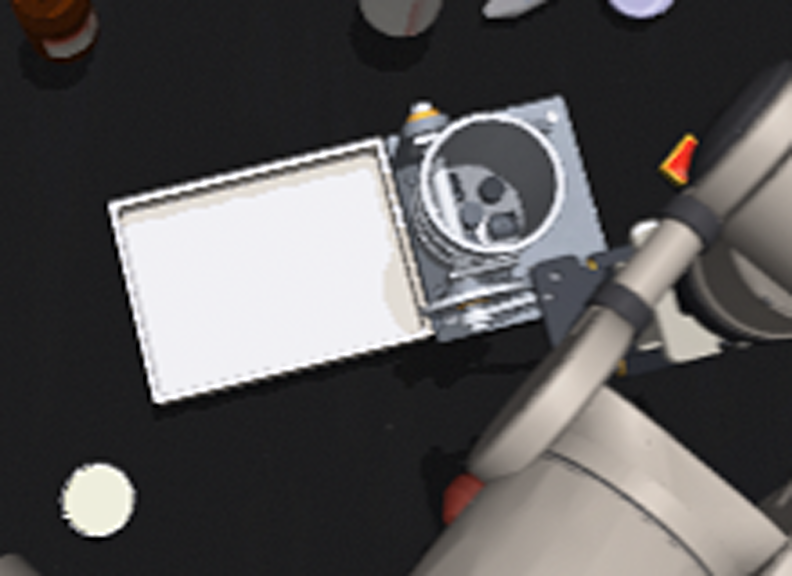

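The tray sits against the base plate, crop corners (110,205), (380,140), (430,330) and (155,400), centred on the stand. I lower onto the bar and grip it.

>>> {"op": "apply_moves", "data": {"increments": [[[-0.2, 0.4, 1.9], [0, 0, 0], 5], [[0, 0, 3], [0, 0, 0], 5], [[0, 0, 3], [0, 0, 0], 5], [[0, 0, 2], [0, 0, 0], 5], [[0, 0, 1], [0, 0, 0], 4], [[0, 0, 0], [0, 0, 0], 3], [[0, 0, 0], [0, 0, 0], 2], [[0, 0, 0], [0, 0, 0], 1.4], [[0, 0, 0], [0, 0, 0], 0.8], [[0, 0, 0], [0, 0, 0], 0.5], [[0, 0, 0], [0, 0, 0], 0.5]], "grip_force": 25}}

```text
t: 11.12
tcp_pos: [0.495, -0.3361, 0.1719]
tool_rot: [0.003, 0.993, 0.118, 0.001]
ft_force: [1.5, -6.5, -1.0]
gripper_width: 0.0134
grip_force: 25.0
```

Run:
```python
from h import *
to([.4937,-.3352,.171])
# arc increments in tool frame: tool y = -stand y, tool z = down
q=np.r_[np.arange(0,1.6001,.1),1.6+np.arange(1,13)*.05]
y=115*np.sin(q-1);z=115*np.cos(q-1)
for a,dy,dz in zip(q[1:],-np.diff(y)/10,-np.diff(z)/10): print(round(a,2),round(dy,2),round(dz,2))
```

```text
t 11.12 tcp [ 0.495  -0.3361  0.1719] xax [0.972 0.234 0.002] yaw 0.2363 zax [ 0.003 -0.005 -1.   ] w 0.0134 F [ 1.5 -6.5 -1. ]
shift cm [-0.11 -0.12  0.09]
0.1 -0.67 -0.94
0.2 -0.76 -0.86
0.3 -0.84 -0.78
0.4 -0.92 -0.7
0.5 -0.98 -0.6
0.6 -1.04 -0.5
0.7 -1.08 -0.39
0.8 -1.11 -0.28
0.9 -1.14 -0.17
1.0 -1.15 -0.06
1.1 -1.15 0.06
1.2 -1.14 0.17
1.3 -1.11 0.28
1.4 -1.08 0.39
1.5 -1.04 0.5
1.6 -0.98 0.6
1.65 -0.47 0.34
1.7 -0.45 0.36
1.75 -0.43 0.38
1.8 -0.41 0.4
1.85 -0.39 0.42
1.9 -0.37 0.44
1.95 -0.35 0.46
2.0 -0.32 0.48
2.05 -0.3 0.49
2.1 -0.27 0.51
2.15 -0.25 0.52
2.2 -0.22 0.53
```

>>> {"op": "apply_moves", "data": {"increments": [[[0, -0.33, -0.47], [0, 0, 0], 0.5], [[0, -0.34, -0.47], [0, 0, 0], 0.5], [[0, -0.38, -0.43], [0, 0, 0], 0.5], [[0, -0.38, -0.43], [0, 0, 0], 0.5], [[0, -0.42, -0.39], [0, 0, 0], 0.5], [[0, -0.42, -0.39], [0, 0, 0], 0.5], [[0, -0.46, -0.35], [0, 0, 0], 0.5], [[0, -0.46, -0.35], [0, 0, 0], 0.5]], "grip_force": 40}}

```text
t: 12.12
tcp_pos: [0.4881, -0.3069, 0.2056]
tool_rot: [0.005, 0.993, 0.118, 0.002]
ft_force: [3.0, -13.0, -0.7]
gripper_width: 0.0129
grip_force: 40.0
```

```bash
cat >> h.py <<'E'
def bar(q):
    S=np.array([.5876,-.213]);c,s=np.cos(.236),np.sin(.236);y=.115*np.sin(q-1)
    st=bot.get_state()['tcp_pos'];r=(st[:2]-S)@np.array([[c,-s],[s,c]]);print('tcp stand',r.round(4),'tilt',1+np.arctan2(r[1],st[2]+.011-.12),'rad',np.hypot(r[1],st[2]+.011-.12))
    to([*(S+np.array([[c,-s],[s,c]])@[-.119,y]),.12-.011+.115*np.cos(q-1)])
E
python3 -c "
from h import *
bar(.4)"
```

```text
tcp stand [-0.1187 -0.068 ] tilt 0.3863909037777006 rad 0.11816228443781868
t 12.12 tcp [ 0.4881 -0.3069  0.2056] xax [0.972 0.234 0.003] yaw 0.2359 zax [ 0.006 -0.009 -1.   ] w 0.0129 F [  3.  -13.   -0.7]
shift cm [-0.03 -0.31  0.17]
```

>>> {"op": "apply_moves", "data": {"increments": [[[0, -0.49, -0.3], [0, 0, 0], 0.5], [[0, -0.49, -0.3], [0, 0, 0], 0.5], [[0, -0.52, -0.25], [0, 0, 0], 0.5], [[0, -0.52, -0.25], [0, 0, 0], 0.5], [[0, -0.54, -0.2], [0, 0, 0], 0.5], [[0, -0.54, -0.19], [0, 0, 0], 0.5], [[0, -0.55, -0.14], [0, 0, 0], 0.5], [[0, -0.56, -0.14], [0, 0, 0], 0.5], [[0, -0.57, -0.09], [0, 0, 0], 0.5], [[0, -0.57, -0.08], [0, 0, 0], 0.5], [[0, -0.57, -0.03], [0, 0, 0], 0.5], [[0, -0.58, -0.03], [0, 0, 0], 0.5], [[0, -0.58, 0.03], [0, 0, 0], 0.5], [[0, -0.57, 0.03], [0, 0, 0], 0.5], [[0, -0.57, 0.08], [0, 0, 0], 0.5], [[0, -0.57, 0.09], [0, 0, 0], 0.5], [[0, -0.56, 0.14], [0, 0, 0], 0.5], [[0, -0.55, 0.14], [0, 0, 0], 0.5], [[0, -0.54, 0.19], [0, 0, 0], 0.5], [[0, -0.54, 0.2], [0, 0, 0], 0.5]]}}

```text
t: 14.62
tcp_pos: [0.4631, -0.1995, 0.2173]
tool_rot: [0.005, 0.993, 0.118, 0.003]
ft_force: [2.9, -9.0, 5.4]
gripper_width: 0.0127
grip_force: 40.0
```

```bash
python3 -c "
from h import *
bar(1.4)"
```

```text
tcp stand [-0.1179  0.0423] tilt 1.3722267295100739 rad 0.11623315814732725
t 14.62 tcp [ 0.4631 -0.1995  0.2173] xax [0.972 0.234 0.005] yaw 0.2364 zax [ 0.008 -0.009 -1.   ] w 0.0127 F [ 2.9 -9.   5.4]
shift cm [-0.11 -0.25  0.23]
```

>>> {"op": "apply_moves", "data": {"increments": [[[0, -0.52, 0.25], [0, 0, 0], 0.5], [[0, -0.52, 0.25], [0, 0, 0], 0.5], [[0, -0.49, 0.3], [0, 0, 0], 0.5], [[0, -0.49, 0.3], [0, 0, 0], 0.5], [[0, -0.24, 0.17], [0, 0, 0], 0.5], [[0, -0.23, 0.17], [0, 0, 0], 0.5], [[0, -0.23, 0.18], [0, 0, 0], 0.5], [[0, -0.22, 0.18], [0, 0, 0], 0.5], [[0, -0.22, 0.19], [0, 0, 0], 0.5], [[0, -0.21, 0.19], [0, 0, 0], 0.5], [[0, -0.21, 0.2], [0, 0, 0], 0.5], [[0, -0.2, 0.2], [0, 0, 0], 0.5], [[0, -0.2, 0.21], [0, 0, 0], 0.5], [[0, -0.19, 0.21], [0, 0, 0], 0.5], [[0, -0.19, 0.22], [0, 0, 0], 0.5], [[0, -0.18, 0.22], [0, 0, 0], 0.5], [[0, -0.18, 0.23], [0, 0, 0], 0.5], [[0, -0.17, 0.23], [0, 0, 0], 0.5], [[0, -0.16, 0.24], [0, 0, 0], 0.5], [[0, -0.16, 0.24], [0, 0, 0], 0.5]]}}

```text
t: 17.12
tcp_pos: [0.4514, -0.1482, 0.1731]
tool_rot: [0.004, 0.993, 0.118, 0.004]
ft_force: [2.7, -7.5, 3.4]
gripper_width: 0.0126
grip_force: 40.0
```

>>> {"op": "apply_moves", "data": {"increments": [[[0, -0.15, 0.24], [0, 0, 0], 0.5], [[0, -0.15, 0.25], [0, 0, 0], 0.5], [[0, -0.14, 0.25], [0, 0, 0], 0.5], [[0, -0.13, 0.26], [0, 0, 0], 0.5], [[0, -0.13, 0.26], [0, 0, 0], 0.5], [[0, -0.12, 0.26], [0, 0, 0], 0.5], [[0, 0, 0], [0, 0, 0], 0.5], [[0, 0, 0], [0, 0, 0], 0.5], [[0, 0, 0], [0, 0, 0], 0.5], [[0, 0, 0], [0, 0, 0], 0.5]]}}

```text
t: 18.38
tcp_pos: [0.4496, -0.1403, 0.1576]
tool_rot: [0.004, 0.993, 0.118, 0.003]
ft_force: [5.1, -7.7, 1.9]
gripper_width: 0.0126
grip_force: 40.0
```

Run:
```python
from h import *
bar(2.17)
p,d=snap('top','top4')
cv2.imwrite('pics/c4.png',cv2.resize(p[140:300,230:450],None,fx=3.6,fy=3.6,interpolation=cv2.INTER_CUBIC)[:,:,::-1])
```

```text
tcp stand [-0.1172  0.103 ] tilt 2.1299376208055407 rad 0.11387245692132689
t 18.38 tcp [ 0.4496 -0.1403  0.1576] xax [0.972 0.235 0.006] yaw 0.2369 zax [ 0.008 -0.006 -1.   ] w 0.0126 F [ 5.1 -7.7  1.9]
shift cm [-0.18 -0.29  0.37]
```

View pics/c4.png

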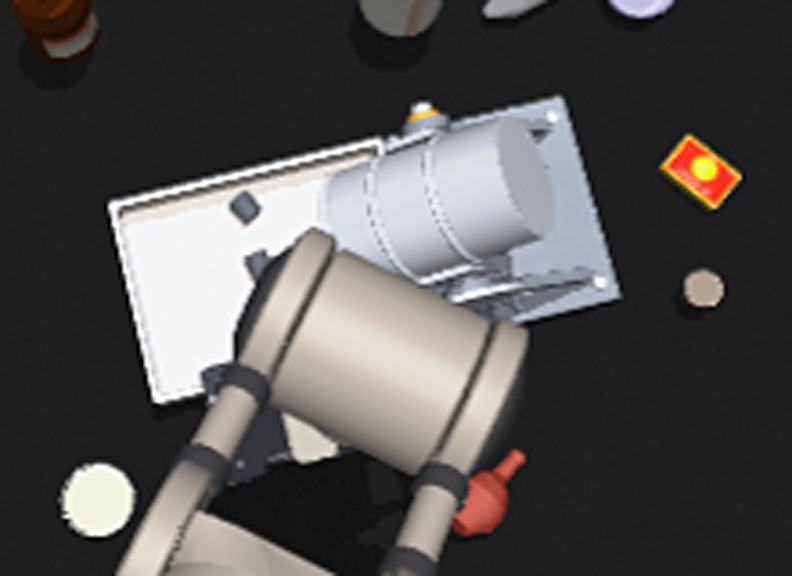

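The jar lies tipped with slugs in the tray, two visible at crop (245,207) and (258,265) and the rest hidden by the wrist. I tip a little further so that all come out, and wait.

>>> {"op": "apply_moves", "data": {"increments": [[[0, -0.08, 0.16], [0, 0, 0], 0.5], [[0, -0.07, 0.16], [0, 0, 0], 0.5], [[0, -0.05, 0.13], [0, 0, 0], 0.5], [[0, 0, 0], [0, 0, 0], 0.5], [[0, 0, 0], [0, 0, 0], 0.5], [[0, 0, 0], [0, 0, 0], 0.5], [[0, 0, 0], [0, 0, 0], 0.5], [[0, 0, 0], [0, 0, 0], 0.5]]}}

```text
t: 19.42
tcp_pos: [0.4492, -0.1384, 0.1533]
tool_rot: [0.004, 0.993, 0.118, 0.004]
ft_force: [3.6, -8.0, 3.7]
gripper_width: 0.0123
grip_force: 40.0
```

Run:
```python
from h import *
bar(2.1)
p,d=snap('side','side5')
cv2.imwrite('pics/c5.png',cv2.resize(p[160:280,210:430],None,fx=3.6,fy=3.6,interpolation=cv2.INTER_CUBIC)[:,:,::-1])
q=np.arange(2.15,-.01,-.05);y=115*np.sin(q-1);z=115*np.cos(q-1)
print([(round(a,2),round(dy,2),round(dz,2)) for a,dy,dz in zip(q[1:],-np.diff(y)/10,-np.diff(z)/10)])
```

```text
tcp stand [-0.1171  0.1049] tilt 2.1711502032235552 rad 0.11382805777509152
t 19.43 tcp [ 0.4492 -0.1384  0.1533] xax [0.972 0.235 0.006] yaw 0.2369 zax [ 0.008 -0.006 -1.   ] w 0.0123 F [ 3.6 -8.   3.7]
shift cm [-0.18  0.24 -0.79]
[(np.float64(2.1), np.float64(0.25), np.float64(-0.52)), (np.float64(2.05), np.float64(0.27), np.float64(-0.51)), (np.float64(2.0), np.float64(0.3), np.float64(-0.49)), (np.float64(1.95), np.float64(0.32), np.float64(-0.48)), (np.float64(1.9), np.float64(0.35), np.float64(-0.46)), (np.float64(1.85), np.float64(0.37), np.float64(-0.44)), (np.float64(1.8), np.float64(0.39), np.float64(-0.42)), (np.float64(1.75), np.float64(0.41), np.float64(-0.4)), (np.float64(1.7), np.float64(0.43), np.float64(-0.38)), (np.float64(1.65), np.float64(0.45), np.float64(-0.36)), (np.float64(1.6), np.float64(0.47), np.float64(-0.34)), (np.float64(1.55), np.float64(0.48), np.float64(-0.31)), (np.float64(1.5), np.float64(0.5), np.float64(-0.29)), (np.float64(1.45), np.float64(0.51), np.float64(-0.26)), (np.float64(1.4), np.float64(0.52), np.float64(-0.24)), (np.float64(1.35), np.
[... 835 characters left out ...]
np.float64(0.53), np.float64(0.21)), (np.float64(0.55), np.float64(0.52), np.float64(0.24)), (np.float64(0.5), np.float64(0.51), np.float64(0.26)), (np.float64(0.45), np.float64(0.5), np.float64(0.29)), (np.float64(0.4), np.float64(0.48), np.float64(0.31)), (np.float64(0.35), np.float64(0.47), np.float64(0.34)), (np.float64(0.3), np.float64(0.45), np.float64(0.36)), (np.float64(0.25), np.float64(0.43), np.float64(0.38)), (np.float64(0.2), np.float64(0.41), np.float64(0.4)), (np.float64(0.15), np.float64(0.39), np.float64(0.42)), (np.float64(0.1), np.float64(0.37), np.float64(0.44)), (np.float64(0.05), np.float64(0.35), np.float64(0.46)), (np.float64(0.0), np.float64(0.32), np.float64(0.48))]
```

View pics/c5.png

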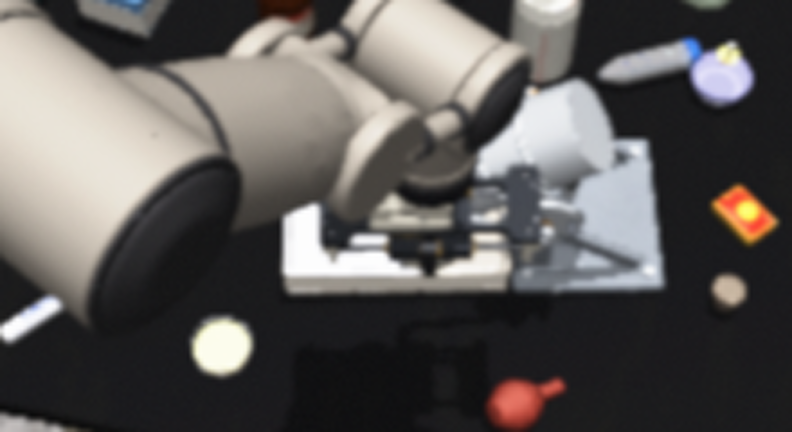

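The side view shows the tray still flat against the stand; the arm hides the slugs. I swing the jar back about halfway and count them.

>>> {"op": "apply_moves", "data": {"increments": [[[0, 0.22, -0.5], [0, 0, 0], 0.5], [[0, 0.25, -0.52], [0, 0, 0], 0.5], [[0, 0.27, -0.51], [0, 0, 0], 0.5], [[0, 0.3, -0.49], [0, 0, 0], 0.5], [[0, 0.32, -0.48], [0, 0, 0], 0.5], [[0, 0.35, -0.46], [0, 0, 0], 0.5], [[0, 0.37, -0.44], [0, 0, 0], 0.5], [[0, 0.39, -0.42], [0, 0, 0], 0.5], [[0, 0.41, -0.4], [0, 0, 0], 0.5], [[0, 0.43, -0.38], [0, 0, 0], 0.5], [[0, 0.45, -0.36], [0, 0, 0], 0.5], [[0, 0.47, -0.34], [0, 0, 0], 0.5], [[0, 0.48, -0.31], [0, 0, 0], 0.5], [[0, 0.5, -0.29], [0, 0, 0], 0.5], [[0, 0.51, -0.26], [0, 0, 0], 0.5], [[0, 0.52, -0.24], [0, 0, 0], 0.5], [[0, 0.53, -0.21], [0, 0, 0], 0.5], [[0, 0.54, -0.18], [0, 0, 0], 0.5], [[0, 0.55, -0.16], [0, 0, 0], 0.5], [[0, 0.56, -0.13], [0, 0, 0], 0.5]]}}

```text
t: 21.98
tcp_pos: [0.4671, -0.2153, 0.2235]
tool_rot: [-0.001, 0.993, 0.118, 0.002]
ft_force: [1.6, 9.1, 6.3]
gripper_width: 0.0125
grip_force: 40.0
```

Run:
```python
from h import *
bar(1.2)
p,d=snap('top','top6')
cv2.imwrite('pics/c6.png',cv2.resize(p[140:300,230:450],None,fx=3.6,fy=3.6,interpolation=cv2.INTER_CUBIC)[:,:,::-1])
```

```text
tcp stand [-0.1177  0.0259] tilt 1.222595158377517 rad 0.1174168699266889
t 21.98 tcp [ 0.4671 -0.2153  0.2235] xax [0.972 0.235 0.004] yaw 0.2375 zax [ 0.003  0.003 -1.   ] w 0.0125 F [1.6 9.1 6.3]
shift cm [-0.13  0.31  0.18]
```

View pics/c6.png

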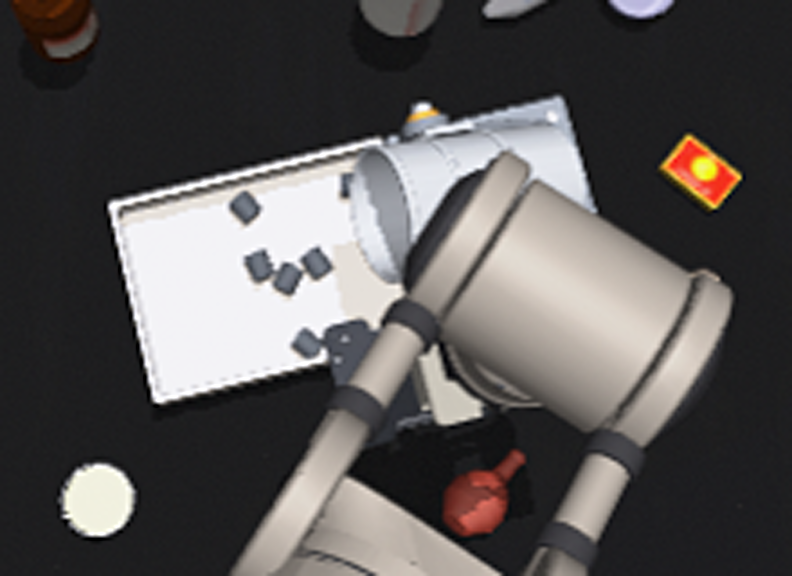

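All six slugs are in the tray, at crop (245,207), (258,265), (287,278), (316,262), (305,342) and (346,186). I swing the jar the rest of the way back.

>>> {"op": "apply_moves", "data": {"increments": [[[0, 0.57, -0.1], [0, 0, 0], 0.5], [[0, 0.57, -0.07], [0, 0, 0], 0.5], [[0, 0.57, -0.04], [0, 0, 0], 0.5], [[0, 0.57, -0.01], [0, 0, 0], 0.5], [[0, 0.57, 0.01], [0, 0, 0], 0.5], [[0, 0.57, 0.04], [0, 0, 0], 0.5], [[0, 0.57, 0.07], [0, 0, 0], 0.5], [[0, 0.57, 0.1], [0, 0, 0], 0.5], [[0, 0.56, 0.13], [0, 0, 0], 0.5], [[0, 0.55, 0.16], [0, 0, 0], 0.5], [[0, 0.54, 0.18], [0, 0, 0], 0.5], [[0, 0.53, 0.21], [0, 0, 0], 0.5], [[0, 0.52, 0.24], [0, 0, 0], 0.5], [[0, 0.51, 0.26], [0, 0, 0], 0.5], [[0, 0.5, 0.29], [0, 0, 0], 0.5], [[0, 0.48, 0.31], [0, 0, 0], 0.5], [[0, 0.47, 0.34], [0, 0, 0], 0.5], [[0, 0.45, 0.36], [0, 0, 0], 0.5]]}}

```text
t: 24.28
tcp_pos: [0.4892, -0.31, 0.1979]
tool_rot: [-0.001, 0.993, 0.118, 0.001]
ft_force: [0.8, 6.3, 3.1]
gripper_width: 0.0129
grip_force: 40.0
```

```bash
python3 -c "
from h import *
bar(0.0)"
```

```text
tcp stand [-0.1183 -0.0713] tilt 0.3239961910721253 rad 0.1139530652669595
t 24.27 tcp [ 0.4892 -0.31    0.1979] xax [0.972 0.235 0.002] yaw 0.2373 zax [ 0.001  0.002 -1.   ] w 0.0129 F [0.8 6.3 3.1]
shift cm [-0.08  2.55  2.67]
```

>>> {"op": "apply_moves", "data": {"increments": [[[0, 0.29, 0.25], [0, 0, 0], 0.5], [[0, 0.29, 0.25], [0, 0, 0], 0.5], [[0, 0.27, 0.26], [0, 0, 0], 0.5], [[0, 0.25, 0.25], [0, 0, 0], 0.5], [[0, 0.24, 0.24], [0, 0, 0], 0.5], [[0, 0.22, 0.23], [0, 0, 0], 0.5], [[0, 0.2, 0.22], [0, 0, 0], 0.5], [[0, 0.19, 0.22], [0, 0, 0], 0.5], [[0, 0.18, 0.2], [0, 0, 0], 0.5], [[0, 0.16, 0.2], [0, 0, 0], 0.5], [[0, 0.14, 0.18], [0, 0, 0], 0.5], [[0, 0.1, 0.14], [0, 0, 0], 0.5], [[0, 0, 0], [0, 0, 0], 0.5], [[0, 0, 0], [0, 0, 0], 0.5]]}}

```text
t: 26.02
tcp_pos: [0.4946, -0.3345, 0.1712]
tool_rot: [-0.001, 0.993, 0.118, 0.0]
ft_force: [-0.4, 5.5, 1.7]
gripper_width: 0.0128
grip_force: 40.0
```

```bash
python3 -c "
from h import *
bar(0.0)"
```

```text
tcp stand [-0.1188 -0.0964] tilt 0.0023641816511290603 rad 0.11467708144774394
t 26.02 tcp [ 0.4946 -0.3345  0.1712] xax [0.972 0.235 0.   ] yaw 0.237 zax [-0.     0.003 -1.   ] w 0.0128 F [-0.4  5.5  1.7]
shift cm [-0.02  0.04  0.01]
```

>>> {"op": "apply_moves", "data": {"increments": [[[0, 0.08, 0.1], [0, 0, 0], 0.5], [[0, 0.08, 0.1], [0, 0, 0], 0.5], [[0, 0, 0], [0, 0, 0], 0.5]]}}

```text
t: 26.4
tcp_pos: [0.495, -0.3359, 0.1692]
tool_rot: [-0.001, 0.993, 0.118, -0.0]
ft_force: [-0.4, 5.5, 3.0]
gripper_width: 0.013
grip_force: 40.0
```

>>> {"op": "apply_moves", "data": {"increments": [[[0, 0.1, 0.13], [0, 0, 0], 0.5], [[0, 0.1, 0.13], [0, 0, 0], 0.5], [[0, 0, 0], [0, 0, 0], 0.5]]}}

```text
t: 26.78
tcp_pos: [0.495, -0.3364, 0.1683]
tool_rot: [-0.002, 0.993, 0.119, -0.0]
ft_force: [-6.1, 14.1, 15.5]
gripper_width: 0.0127
grip_force: 40.0
```

The force rose to about 22 N, so the jar is on its rest. I ease off, open and lift.

>>> {"op": "apply_moves", "data": {"increments": [[[0, -0.08, -0.1], [0, 0, 0], 0.5], [[0, 0, 0], [0, 0, 0], 1.5], [[0, 0, 0], [0, 0, 0], 3], [[0, 0, 0], [0, 0, 0], 4.5], [[0, 0, 0], [0, 0, 0], 5], [[0, 0, 0], [0, 0, 0], 5], [[0, 0, -2], [0, 0, 0], 5], [[0, 0, -3], [0, 0, 0], 5], [[0, 0, -3], [0, 0, 0], 5], [[0, 0, -3], [0, 0, 0], 5], [[-4, 0, -2], [0, 0, 0], 5], [[-4, 2, 0], [0, 0, 0], 5], [[-4, 3, 0], [0, 0, 0], 5], [[-3, 4, 0], [0, 0, 0], 5], [[-3, 4, 0], [0, 0, 0], 5], [[0, 0, 0], [0, 0, 0], 5]]}}

```text
t: 28.78
tcp_pos: [0.3486, -0.5101, 0.2959]
tool_rot: [-0.0, 0.993, 0.116, -0.0]
ft_force: [0.3, 0.1, -0.2]
gripper_width: 0.05
grip_force: 0.0
```

Run:
```python
from h import *
bar(0)
p,d=snap('top','top0b'); W=cloud('top',d);Z=W[...,2];v,u=np.mgrid[0:400,0:640]
m=(Z>.15)&(u>402)&(u<416)&(v>212)&(v<242);print('bar',m.sum(),np.median(W[m],0))
m=(Z>.178)&(Z<.2)&(u>335)&(u<392)&(v>165)&(v<212);print('mouth',cv2.minEnclosingCircle((W[m][:,:2]*1000).astype(np.float32)),np.median(W[m][:,2]))
P0=cloud('top',np.load('top0.npz')['d']);m=(P0[...,2]>.15)&(u>402)&(u<416)&(v>212)&(v<242);print('bar before',m.sum(),np.median(P0[m],0))
cv2.imwrite('pics/c7.png',cv2.resize(p[110:310,160:460],None,fx=2.6,fy=2.6,interpolation=cv2.INTER_CUBIC)[:,:,::-1])
```

```text
tcp stand [-0.3018 -0.233 ] tilt 0.10530394303691915 rad 0.2987516734945667
t 28.77 tcp [ 0.3486 -0.5101  0.2959] xax [ 0.973  0.23  -0.001] yaw 0.2323 zax [-0.001  0.    -1.   ] w 0.05 F [ 0.3  0.1 -0.2]
shift cm [ 18.24 -13.69  12.47]
bar 142 [ 0.50067488 -0.33317613  0.18730442]
mouth ((593.4959106445312, -235.85691833496094), 49.86782455444336) 0.18437865343056165
bar before 140 [ 0.50108319 -0.33297051  0.18692727]
```

View pics/c7.png

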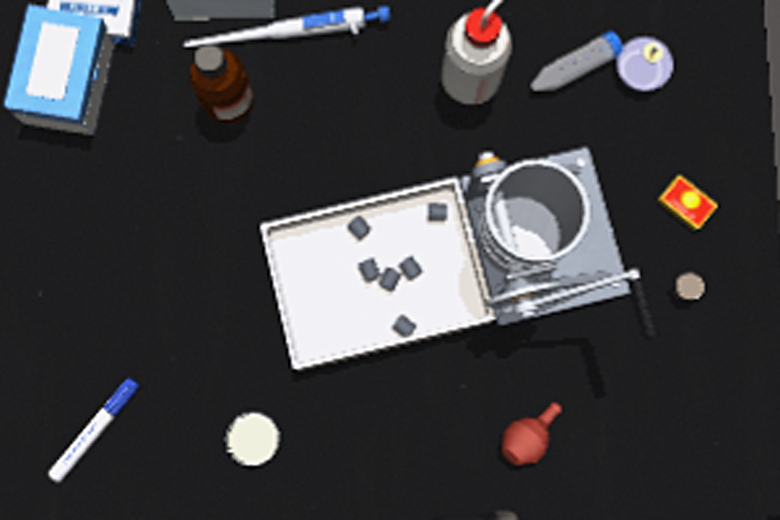

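All six slugs lie in the tray (crop (359,228), (437,211), (369,269), (390,279), (411,268) and (404,325)). The jar is empty and upright, and the other things stand where they were.

```bash
python3 -c "
from station import bot
print(bot.hand_in())"
```

```text
the job is handed in; nothing more can be done
None
```

The job is done and handed in at about 29 s: all six slugs are in the tray, which lies flat against the stand, the jar is empty and back upright on its rest, and the other things on the bench look undisturbed.

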